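# Count to the third gap and push the toy wheel home

### The job

Starting at the end of the wooden divider rack where the tall round post stands, run a fingertip lightly along the top of its dark sprung rail, keeping in touch, from the first gap to the third gap and no farther. Then push the small wooden wheel along the bench into that third gap until it is fully home against the back wall, keeping it flat on the bench: do not lift it. Leave the glue bottle, steel cup and hammer alone, and finish clear of everything.

Things in the scene. Friction and masses are not known exactly. Their poses are not given: they have to be found in the camera images.
- rack: Fixed plywood rack (sizes in mm), 368 long, 30 high, no floor. Seven 8 mm dividers, round-fronted, make six gaps 52 wide at 60 pitch, open on top and to the robot. Origin: on the bench, middle of the line of divider fronts; x into the gaps, y along the rack, z up. Gap centres y = -150, -90, -30, 30, 90, 150. Back wall face at x = 42: a wheel that is home has its centre at x = 20.
- rail: Dark rail (mm), 368 long, 20 wide, 14 thick, above the rack's back wall. Origin: middle of its flat top, at x = 55, y = 0, z = 55 mm in the rack's frame; same axes. Sprung: sinks level, as a whole, up to 10 mm; gives from about 1.2 N, right down at about 5 N, then a hard stop. A gentle 1.7 mm high, 16 mm wide ridge crosses its top over each inner divider, so gaps can be felt.
- round_post_top (a point): Top centre of the fixed round wooden post, 26 mm in diameter, 75 mm tall, just off one end of the rack (215 mm from its middle along y). Count the gaps from this end, which differs between starts: the third gap is at the rack's y = 30 mm if the post is at +y, y = -30 mm if at -y.
- square_post_top (a point): Top centre of the fixed low square wooden block, 34 x 34 mm and only 20 mm tall, just off the other end of the rack.
- wheel_center (a point): Centre, half-way up, of the loose dark wooden toy wheel with a pale hub, a disc 44 mm in diameter and 28 mm thick, about 40 g, lying flat on the bench in front of the rack (on the robot's side); z along its axis, up. Its centre is 14 mm above the bench.
- wheel: The same wheel; origin at the centre of its underside.
- glue: White glue bottle, 52 mm in diameter, 150 mm tall, standing; origin at the centre of its underside. To be left alone.
- cup: Steel cup, 72 mm in diameter, 90 mm tall, standing; origin at the centre of its underside. To be left alone.
- hammer: Hammer 280 mm long lying beyond the rack, roughly parallel to it; origin under its middle. To be left alone.
Things that resemble listed ones, but are neither listed nor needed, are in the scene too. What is shaped like the wheel but purple is not meant.

How it is judged:
By the outcome, as a careful person would: the job done as asked, in the order asked, and still so for the second after the job is handed in, with the robot touching nothing.
It also fails if it takes over 58 s, if anything falls off the work surface, if the arm or the gripper's body presses on something with over 40 N, if the wrist force passes 120 N, or if a joint passes its speed limit or range.

### The arm

A 6-joint arm with a two-finger parallel gripper is mounted at the origin on the work surface. World frame = base frame: x ahead of the robot, y to its left, z up, the work surface at z = 0. Lengths are in m, angles in degrees, forces in N, time in s.
With the tool pointing down it reaches from about 0.275 to 0.725 m from the base axis. Payload 5.6 kg.
Tool frame: the origin (TCP) lies on the centre line of the jaws, within the pads' length; the fingertips stand 22 mm ahead of it and the grasp point (between the pads) lies 3 mm ahead of it (robot.nose_length is the distance from the TCP to the fingertips, in m); z points along the fingers, y is the line along which they close (so a half turn about z gives the same grasp; the last joint's range is limited). The gripper opens to 85 mm and grips with 20 to 120 N. Pads are 22 mm wide; open, the fingers measure 114 mm over their backs; the gripper's body (76 mm by 85 mm) begins 54 mm behind the grasp point. The pads swing forward as they close: fully open they stand 13 mm farther back than shut.
Start: joints at [-53.938, 14.616, 6.199, 0, -81.583, -16.306], TCP at [0.186, -0.518, 0.253] pointing down, gripper open.
Joint ranges: [-168.99, 168.99], [-69.2, 112.95], [-62.41, 85.93], [-164.36, 98.24], [-168.68, -3.75], [-174.98, 174.98]. Speed limits (degrees/s): [147.25, 147.25, 180, 180, 180, 180].

### API

Orientations are given as [roll, pitch, yaw] about the fixed x, y, z axes, in that order (R = Rz(yaw) Ry(pitch) Rx(roll)).
In Python, from plant import robot, eyes gives the robot as it stands. The module is installed in compiled form; this text tells all that it offers. Calls block until the motion is done:
- robot.move_pose(position, orientation): joint-space move of the TCP to a pose.
- robot.move_straight(position, rotation=None, v=0.15, contact_N=None): straight line of the TCP; rotation=None keeps the orientation; v is the mean speed in m/s. With contact_N (N) it stops when the force on the tool has changed by that much, and returns True; else False.
- robot.set_joints(angles): joint-space move.
- robot.gripper_to(opening): finger opening in m; the grip force is fixed at half the most; returns when the fingers have stopped.
- robot.pause(seconds).
- robot.inverse_kinematics(position, orientation): joint angles nearest the present ones, or None.
- robot.read_state(): the state.
- eyes.capture(name): name is "scene" or "top" or "wrist"; returns a dict with "color" (384x512x3 uint8, blue, green, red), "range_z" (384x512 float32, m along the optical axis (not along the pixel's ray), 0 where there is no reading), "fx", "fy", "cx", "cy" (pixels), "dist" ([k1, k2, p1, p2, k3] as OpenCV has them; the pictures are not rectified), "rvec" (rotation vector, rad) and "tvec" (3), from world to camera coordinates, as OpenCV has them. Camera axes: x right, y down, z forward; pixel columns grow to the right and rows downward; lengths in m; the calibration is good to about 2 mm. A picture is of the moment at which its call begins.
A pose or a line that the arm cannot do raises robot.Unreachable and nothing moves.
- robot.hand_in(): hands the job in; it is judged then, once.
The state is a dict: "time_s": time; "q": joint angles; "joint_velocities": joint speeds; "joint_efforts": joint torques, N m; "ee_pos": TCP position; "eef_rot": TCP orientation; "wrist_force": force on the tool from outside, world axes, zero at the start; "moment": the same for the moment, N m; "opening": finger opening in m; "finger_force": force on a finger pad.
Only numpy, scipy, OpenCV 4.12 (cv2) and the standard library are available. Lean on these libraries where they do the work, as an engineer would, in place of code of your own. Each camera call takes 0.05 s, during which the arm holds its last target. There are 200 camera calls.

## Working session

There is one attempt and no reset: what is moved stays moved. The work goes in short steps, each a Python script; the robot and the scene stay as the last script left them, time stands still between calls to the robot, and variables do not carry over. Pictures are saved under pics/ and viewed, at most 10 in all, crops included, and the job is handed in when it is done.

```bash
mkdir -p pics; cat > h.py <<'E'
import numpy as np, cv2
from plant import robot, eyes
def K(c): return np.array([[c["fx"],0,c["cx"]],[0,c["fy"],c["cy"]],[0,0,1]],float)
def ray(c,uv,z):
    "pixels -> world points on plane of height z"
    n=cv2.undistortPoints(np.array(uv,float).reshape(-1,1,2),K(c),np.array(c["dist"],float)).reshape(-1,2)
    R=cv2.Rodrigues(np.array(c["rvec"],float))[0]; t=np.array(c["tvec"],float).ravel()
    o=-R.T@t; d=np.c_[n,np.ones(len(n))]@R
    return o+d*((z-o[2])/d[:,2])[:,None]
def cloud(c):
    "HxWx3 world points from depth"
    h,w=c["range_z"].shape; u,v=np.meshgrid(np.arange(w),np.arange(h))
    n=cv2.undistortPoints(np.stack([u,v],-1).reshape(-1,1,2).astype(float),K(c),np.array(c["dist"],float)).reshape(-1,2)
    R=cv2.Rodrigues(np.array(c["rvec"],float))[0]; t=np.array(c["tvec"],float).ravel()
    return ((np.c_[n,np.ones(len(n))]*c["range_z"].reshape(-1,1)-t)@R).reshape(h,w,3)
E
python3 - <<'E'
from h import *
import pickle
for n in("top","scene"):
    c=eyes.capture(n); pickle.dump(c,open(n+".pkl","wb")); cv2.imwrite(f"pics/{n}.png",c["color"])
print(robot.read_state()["time_s"])
E
```

```text
0.1
```

View pics/top.png

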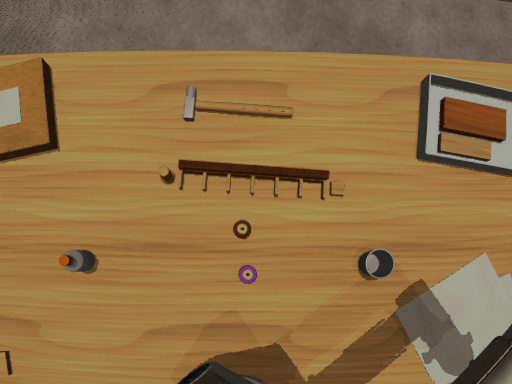

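View pics/scene.png

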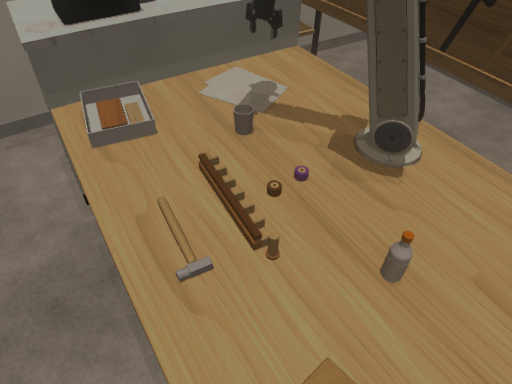

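The top view shows the round post at (166,174), left of the rack, so it is at the rack's +y end. The rail runs from (180,165) to (328,175), the wheel is at (242,229), the purple decoy at (248,274) and the square block at (338,187). Next I'll localise them.

```bash
cat >> h.py <<'E'
def railfit(c,roi=None):
    P=cloud(c); ok=(c["range_z"]>0)&(abs(P[...,2]-.055)<.008)&(P[...,0]>.3)&(c["color"].max(2)<110)
    if roi is not None:
        x,y=P[...,0],P[...,1]; ok&=(x>roi[0])&(x<roi[1])&(y>roi[2])&(y<roi[3])
    n,l,s,ce=cv2.connectedComponentsWithStats(ok.astype(np.uint8))
    i=1+np.argmax(s[1:,4]); m=(l==i).astype(np.uint8)
    cn=max(cv2.findContours(m,0,1)[0],key=cv2.contourArea).reshape(-1,2)
    w=ray(c,cn,.055)[:,:2]
    return cv2.minAreaRect((w*1000).astype(np.float32)), np.median(P[l==i][:,2])
def wheelfit(c,near,r=.05):
    P=cloud(c); ok=(c["range_z"]>0)&(P[...,2]>.02)&(P[...,2]<.036)&(np.hypot(P[...,0]-near[0],P[...,1]-near[1])<r)
    cn=max(cv2.findContours(ok.astype(np.uint8),0,1)[0],key=cv2.contourArea).reshape(-1,2)
    w=ray(c,cn,.028)[:,:2]*1000
    return cv2.minEnclosingCircle(w.astype(np.float32))
E
python3 - <<'E'
from h import *
import pickle
c=pickle.load(open("top.pkl","rb"))
print(railfit(c))
for n,uv,z in(("wheel",(242,229),.028),("purple",(248,274),.028),("post",(164,171),.075),("sq",(338,184),.02),("raL",(180,163),.055),("raR",(328,173),.055),("cup",(377,262),.09),("glue",(65,261),.15)): print(n,ray(c,[uv],z))
w=ray(c,[(242,229)],.028)[0]; print(wheelfit(c,w))
print(robot.nose_length)
s=robot.read_state();print(s["ee_pos"],s["eef_rot"])
E
```

```text
(((605.5223388671875, -38.58317565917969), (365.6546630859375, 22.158716201782227), 86.21175384521484), np.float64(0.054129329320933006))
wheel [[ 0.46314023 -0.01200917  0.028     ]]
purple [[ 0.35494509 -0.0267198   0.028     ]]
post [[0.59598268 0.17446105 0.075     ]]
sq [[ 0.57693434 -0.25340645  0.02      ]]
raL [[0.61992683 0.13930081 0.055     ]]
raR [[ 0.59801629 -0.22087208  0.055     ]]
cup [[ 0.38203224 -0.32417201  0.09      ]]
glue [[0.38100347 0.37546492 0.15      ]]
((465.3399963378906, -10.961800575256348), 21.931129455566406)
0.022
[ 0.18582708 -0.51723674  0.25249059] [ 1.79903436e+02 -3.35585642e-03 -1.60249193e+02]
```

```bash
python3 - <<'E'
from h import *
import pickle
robot.move_pose([.47,.0,.33],[180,0,176.3]); robot.gripper_to(0)
c=eyes.capture("wrist"); pickle.dump(c,open("w1.pkl","wb")); cv2.imwrite("pics/w1.png",c["color"])
s=robot.read_state();print(s["time_s"],s["ee_pos"],s["q"],s["opening"],s["wrist_force"])
for f in(lambda:railfit(c),lambda:wheelfit(c,(.464,-.011))):
    try: print(f())
    except Exception as e: print(e)
E
```

```text
3.05 [4.70022546e-01 3.58927295e-06 3.30015005e-01] [ 1.91805603e+01  4.75212805e+00  5.18035423e+00  3.49381676e-03
 -9.04272924e+01 -1.12879684e+02] -0.0002124192600376782 [-0.41766839 -0.73972758  0.70371911]
(((600.7825927734375, -126.27099609375), (193.94015502929688, 24.296363830566406), 86.14490509033203), np.float64(0.05525607497574907))
((466.0445251464844, -11.904047966003418), 22.049440383911133)
```

View pics/w1.png

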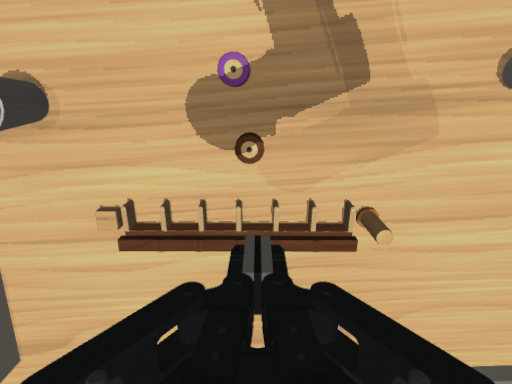

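The wrist view (+x is down) shows the rail along rows 237–250 from column 119 to 356, partly hidden by the fingers. The divider fronts are near row 205, the wheel is at (249,148) and the post top at (384,236). I'll fit the rail from both visible parts.

```bash
python3 - <<'E'
from h import *
import pickle
for f,z0 in(("w1.pkl",.055),("top.pkl",.055)):
    c=pickle.load(open(f,"rb")); P=cloud(c); p=P[(c["range_z"]>0)]
    b=p[(abs(p[:,2]-.055)<.006)&(abs(p[:,0]-.605)<.04)&(abs(p[:,1]+.04)<.2)&True]
    if f[0]=='w': # drop finger pixels
        b=b[(b[:,1]>.02)|(b[:,1]<-.06)]
    print(f,cv2.minAreaRect((b[:,:2]*1000).astype(np.float32)),b[:,2].mean(),len(b))
    # divider tops z~.03
    d=p[(abs(p[:,2]-.030)<.004)&(p[:,0]>.535)&(p[:,0]<.585)&(p[:,1]>-.24)&(p[:,1]<.16)]
    th=np.deg2rad(-3.8); ex=np.array([np.cos(th),np.sin(th)]); ey=np.array([-ex[1],ex[0]])
    C=np.array([.6050,-.0386]); q=(d[:,:2]-C)@np.c_[ex,ey]*1000+[55,0]
    for y in range(-180,181,60):
        k=q[(abs(q[:,1]-y)<15)]
        if len(k)>3: print(y,len(k),k[:,1].mean().round(1),k[:,0].min().round(1))
    t=p[(p[:,2]>.070)&(p[:,2]<.08)&(abs(p[:,1]-.174)<.03)&(abs(p[:,0]-.595)<.03)]
    if len(t): print("post",t.mean(0),((t[:,:2].mean(0)-C)@np.c_[ex,ey]*1000+[55,0]))
c=pickle.load(open("w1.pkl","rb"))
print(ray(c,[(119,250),(119,237),(356,237),(356,250)],.055))
E
```

```text
w1.pkl ((609.3095703125, -39.88177490234375), (368.5332336425781, 21.617162704467773), 86.14349365234375) 0.05509710303836177 2438
-180 160 -180.3 4.6
-120 133 -119.6 4.6
-60 112 -60.1 4.6
0 95 -0.6 4.8
60 79 59.1 4.2
120 74 118.9 5.2
180 64 178.3 4.3
post [0.59729609 0.17460464 0.07488403] [ 33.18312468 212.22533309]
top.pkl ((606.5440673828125, -38.992523193359375), (370.18255615234375, 21.78453826904297), 86.1807861328125) 0.05417120507587004 1278
-180 60 -180.0 4.2
-120 57 -120.5 5.0
-60 45 -59.8 3.1
0 41 0.1 1.3
60 34 60.1 1.6
120 34 119.9 2.4
180 27 180.0 3.5
post [0.59497611 0.17574843 0.07390491] [ 30.79243818 213.21285634]
[[ 0.6063493  -0.22383611  0.055     ]
 [ 0.58408733 -0.21896333  0.055     ]
 [ 0.60759562  0.14213954  0.055     ]
 [ 0.63029687  0.14314605  0.055     ]]
```

```bash
cat >> h.py <<'E'
TH=-3.85; _t=np.deg2rad(TH); EX=np.array([np.cos(_t),np.sin(_t)]); EY=np.array([-EX[1],EX[0]])
O=np.array([.608,-.0393])-.055*EX
def W(x,y,z): return [*(O+x/1000*EX+y/1000*EY),z]   # rack mm -> world
def RK(p): return (np.array(p)[:2]-O)@np.c_[EX,EY]*1000
E
python3 - <<'E'
from h import *
r=[180,0,180+TH]
robot.move_pose(W(55,150,.105),r); robot.pause(.2)
f0=robot.read_state()["wrist_force"]
print(robot.move_straight(W(55,150,.068),r,v=.02,contact_N=1.3))
s=robot.read_state(); print(s["time_s"],s["ee_pos"],RK(s["ee_pos"]),s["wrist_force"]-f0)
E
```

```text
True
5.6833 [0.6179417  0.11031842 0.07542599] [ 54.87319649 149.94829795] [ 0.80348545 -0.2180829   1.7282929 ]
```

```bash
python3 - <<'E'
from h import *
r=[180,0,180+TH]; f0=np.array([0,0,0])
robot.move_straight(W(55,150,.0732),r,v=.02)
for y in (135,120,105,90,75,60,45,30):
    robot.move_straight(W(55,y,.0732),r,v=.03); s=robot.read_state(); print(y,s["wrist_force"].round(2),s["ee_pos"].round(4))
robot.move_straight(W(55,30,.11),r,v=.08)
robot.pause(.1); s=robot.read_state(); print(s["time_s"],s["wrist_force"].round(2))
c=eyes.capture("top"); print(RK(np.array(wheelfit(c,(.4657,-.0115))[0])/1000))
E
```

```text
135 [ 0.09 -0.73  2.99] [0.617  0.0948 0.0732]
120 [ 0.64 -0.89  3.76] [0.616  0.0799 0.0733]
105 [-0.95 -1.56  2.37] [0.6148 0.0647 0.0731]
90 [ 0.51 -0.86  1.77] [0.614  0.0499 0.0733]
75 [-0.26 -1.69  3.92] [0.6129 0.0349 0.0732]
60 [1.5  0.84 4.02] [0.612  0.02   0.0733]
45 [-1.33 -1.27  2.3 ] [0.6108 0.0049 0.0731]
30 [ 0.76 -1.14  3.05] [ 0.61   -0.0099  0.0733]
11.8417 [ 0.26 -0.29 -0.41]
[-89.0679405   18.68133738]
```

```bash
python3 - <<'E'
from h import *
import pickle
w=np.array([-88,18.8]); g=np.array([-34,30.]); d=(g-w)/np.linalg.norm(g-w); a=np.degrees(np.arctan2(d[1],d[0]))
r=[180,0,180+TH+a]; s0=w-48*d; e=g-32*d
robot.gripper_to(.016)
robot.move_straight(W(*s0,.12),r,v=.15)
robot.move_straight(W(*s0,.028),r,v=.1)
robot.move_straight(W(*e,.028),r,v=.04)
s=robot.read_state(); print(s["time_s"],RK(s["ee_pos"]),s["wrist_force"],s["opening"])
c=eyes.capture("top"); print(RK(np.array(wheelfit(c,W(-36,30,0),.035)[0])/1000))
cw=eyes.capture("wrist"); cv2.imwrite("pics/w2.png",cw["color"]);pickle.dump(cw,open("w2.pkl","wb"))
E
```

```text
16.6083 [-65.38587634  23.51273499] [ 0.0547328   0.50631636 -0.3012436 ] 0.01594045692952564Traceback (most recent call last):
  File "<stdin>", line 10, in <module>
  File "h.py", line 27, in wheelfit
    cn=max(cv2.findContours(ok.astype(np.uint8),0,1)[0],key=cv2.contourArea).reshape(-1,2)
       ~~~^^^^^^^^^^^^^^^^^^^^^^^^^^^^^^^^^^^^^^^^^^^^^^^^^^^^^^^^^^^^^^^^^^
ValueError: max() iterable argument is empty
```

```bash
python3 - <<'E'
from h import *
cw=eyes.capture("wrist"); ct=eyes.capture("scene"); cv2.imwrite("pics/w2.png",np.hstack([cw["color"][:,80:432],ct["color"][100:300,150:350].repeat(2,0).repeat(2,1)[:384]]))
E
```

```text
(no output)
```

View pics/w2.png

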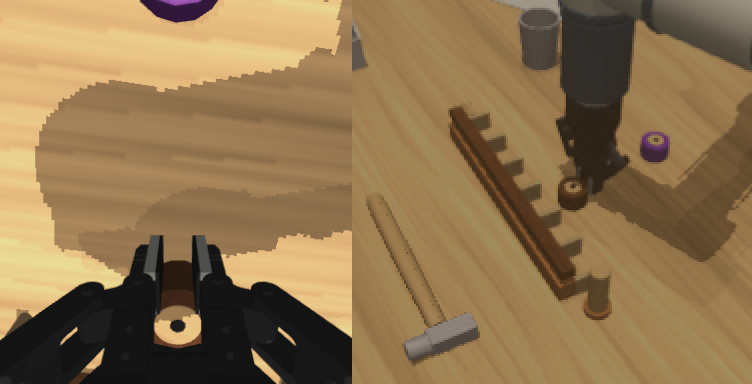

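The wheel is cradled ahead of the fingers: hub at (178,326) on the left and at (573,190) in the scene crop. I'll measure it in the scene camera, then back off a little, square up and push straight in.

```bash
python3 - <<'E'
from h import *
c=eyes.capture("scene")
p=ray(c,[(150+(573-352)/2,100+187/2)],.028)[0]; print(RK(p))
s=robot.read_state(); q=RK(s["ee_pos"]); a=np.deg2rad(11.7)
robot.move_straight(W(*(q-18*np.array([np.cos(a),np.sin(a)])),.028),v=.08)
r=[180,0,180+TH]
robot.move_straight(W(-85,30,.028),r,v=.05)
robot.move_straight(W(-85,30,.13),r,v=.15)
robot.move_straight(W(-130,30,.2),r,v=.15)
c=eyes.capture("top"); print(np.array(wheelfit(c,W(-34,30,0),.035)[0]),RK(np.array(wheelfit(c,W(-34,30,0),.035)[0])/1000))
print(robot.read_state()["time_s"])
E
```

```text
[-35.57513454  32.89884083]Traceback (most recent call last):
  File "<stdin>", line 10, in <module>
  File "h.py", line 27, in wheelfit
    cn=max(cv2.findContours(ok.astype(np.uint8),0,1)[0],key=cv2.contourArea).reshape(-1,2)
       ~~~^^^^^^^^^^^^^^^^^^^^^^^^^^^^^^^^^^^^^^^^^^^^^^^^^^^^^^^^^^^^^^^^^^
ValueError: max() iterable argument is empty
```

```bash
python3 - <<'E'
from h import *
for n in("wrist","scene"):
    c=eyes.capture(n)
    try: w=wheelfit(c,W(-35,31,0),.035); print(n,RK(np.array(w[0])/1000),w[1])
    except Exception as e: print(n,"none")
print(robot.read_state()["time_s"])
E
```

```text
wrist [-36.3995769   29.35668153] 23.547147750854492
scene [-33.9328455   34.37285426] 25.226041793823242
19.2333
```

```bash
python3 - <<'E'
from h import *
r=[180,0,180+TH]
robot.move_straight(W(-84,30,.1),r,v=.12); robot.move_straight(W(-84,30,.028),r,v=.1)
robot.move_straight(W(-40,30,.028),r,v=.04)
print(robot.move_straight(W(-3,30,.028),r,v=.03,contact_N=5))
s=robot.read_state(); print(s["time_s"],RK(s["ee_pos"]),s["wrist_force"])
c=eyes.capture("scene"); cv2.imwrite("pics/s3.png",cv2.resize(c["color"][140:260,180:320],None,fx=5,fy=5))
E
```

```text
True
23.3583 [-10.42998972  29.82233986] [ 0.08712111  0.04354735 -0.1408796 ]
```

View pics/s3.png

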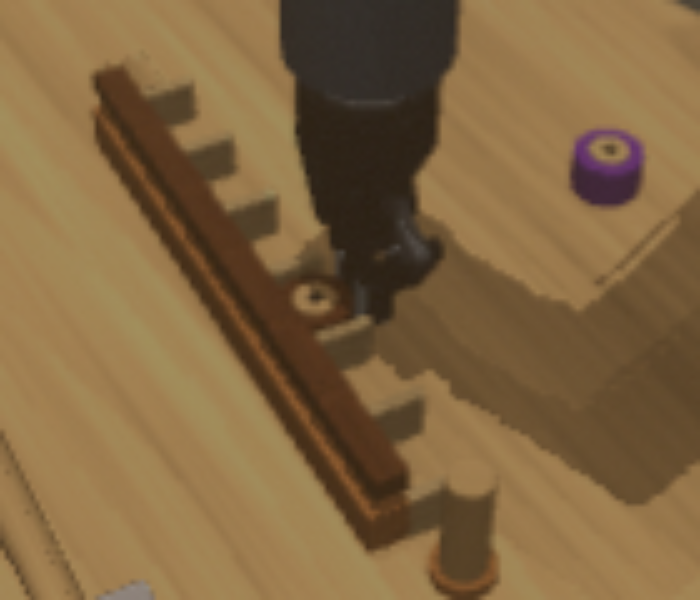

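The wheel is in the third gap from the post (hub at (315,297)), and the fingers are at its front. One slow confirming push, then I'll retreat and check.

```bash
python3 - <<'E'
from h import *
r=[180,0,180+TH]; import pickle
print(robot.move_straight(W(-5,30,.028),r,v=.01,contact_N=4))
s=robot.read_state(); print(RK(s["ee_pos"]),s["wrist_force"])
robot.move_straight(W(-45,30,.028),r,v=.05)
robot.move_straight(W(-60,30,.15),r,v=.15)
robot.move_straight(W(-170,30,.28),r,v=.2)
c=eyes.capture("wrist"); cv2.imwrite("pics/w4.png",c["color"]); pickle.dump(c,open("w4.pkl","wb"))
try: w=wheelfit(c,W(20,30,0),.024); print(RK(np.array(w[0])/1000),w[1])
except Exception as e: print("none")
print(robot.read_state()["time_s"])
E
```

```text
True
[-10.53644057  29.62891945] [-0.47471348 -0.55301579  0.1136982 ]
[19.92798846 28.6920628 ] 25.304723739624023
26.6083
```

View pics/w4.png

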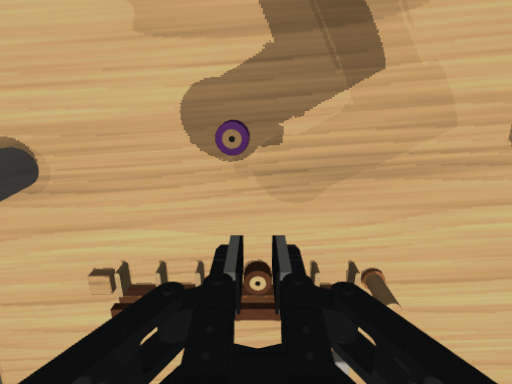

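The wheel sits in the gap with its hub at (258,283). I'll clear the view from above for a final check of how far home it is.

```bash
python3 - <<'E'
from h import *
import pickle
robot.move_pose([.30,-.2,.30],[180,0,180+TH])
c=eyes.capture("top"); s=eyes.capture("scene"); pickle.dump((c,s),open("f.pkl","wb"))
u=c["color"][130:250,150:350]; v=s["color"][140:260,190:310]
cv2.imwrite("pics/f.png",np.vstack([cv2.resize(u,None,fx=3,fy=3,interpolation=0)[:220],cv2.resize(v,(600,600),interpolation=0)[200:560]]))
for n,k in(("top",c),("scene",s)):
    # pale hub centroid within wheel
    P=cloud(k); q=(P[...,:2]-O)@np.c_[EX,EY]*1000
    m=(np.hypot(q[...,0]-20,q[...,1]-30)<14)&(abs(P[...,2]-.028)<.005)&(k["color"][...,1]>90)
    uv=np.argwhere(m)[:,::-1]; print(n,len(uv),RK(ray(k,[uv.mean(0)],.028)[0]))
print(robot.read_state()["time_s"])
E
```

```text
top 70 [19.96470606 30.54097387]
scene 34 [20.76841605 30.16172022]
27.6
```

View pics/f.png

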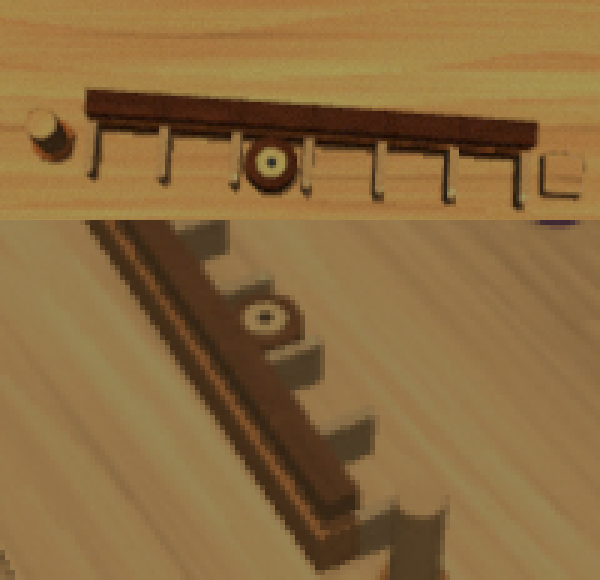

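The wheel sits in the third gap, between the second and third dividers after the post's end one, and looks home in both views. There is time for one firmer contact check to rule out a false trigger.

```bash
python3 - <<'E'
from h import *
r=[180,0,180+TH]
robot.move_pose(W(-110,30,.15),r)
robot.move_straight(W(-60,30,.028),r,v=.15); robot.move_straight(W(-16,30,.028),r,v=.05); robot.pause(.2)
f0=robot.read_state()["wrist_force"]
for x in np.arange(-14,-5,.5):
    robot.move_straight(W(x,30,.028),r,v=.02,contact_N=10); robot.pause(.1)
    s=robot.read_state(); f=(s["wrist_force"]-f0)[:2]@EX; print(x,RK(s["ee_pos"])[0].round(2),f.round(2))
    if f<-6: break
robot.move_straight(W(-45,30,.028),r,v=.04)
robot.move_straight(W(-70,30,.15),r,v=.15); robot.move_pose([.30,-.2,.30],r)
c=eyes.capture("top"); P=cloud(c); q=(P[...,:2]-O)@np.c_[EX,EY]*1000
m=(np.hypot(q[...,0]-20,q[...,1]-30)<14)&(abs(P[...,2]-.028)<.005)&(c["color"][...,1]>90)
uv=np.argwhere(m)[:,::-1]; print(len(uv),RK(ray(c,[uv.mean(0)],.028)[0]),robot.read_state()["time_s"])
E
```

```text
-14.0 -14.01 0.09
-13.5 -13.52 0.33
-13.0 -13.0 0.41
-12.5 -12.5 0.45
-12.0 -12.01 0.83
-11.5 -11.5 0.14
-11.0 -10.98 -0.08
-10.5 -10.52 -0.16
-10.0 -10.16 0.01
-9.5 -10.0 -3.51
-9.0 -9.92 -5.21
-8.5 -9.86 -6.49
69 [19.68756144 30.59701673] 38.45
```

The push hit a hard stop at the wall, with force rising steadily from 0 to 6.5 N, so the wheel is home.

```bash
python3 -c "
from plant import robot
robot.pause(.3); print(robot.hand_in())"
```

```text
the job is handed in; nothing more can be done
None
```

The fingertip ran along the rail from the first gap to the third in light contact (about 2–4 N), the wheel is home against the back wall of the third gap without being lifted, the arm is clear of everything, and the job was handed in at about 39 s.

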